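Lock and start the bag sealer

ROBOT

A 7-joint arm with a two-finger parallel gripper is mounted at the origin on a cart in front of the work surface, level with it; the furniture and walls round the work are solid. World frame = base frame: x ahead of the robot, y to its left, z up, the work surface at z = 0. Lengths are in mm, angles in rad, forces in N, time in s.
With the tool pointing down it reaches from about 400 to 875 mm from the base axis. Payload 4.4 kg.
Tool frame: the origin (TCP) lies at the very end of the fingers, on their centre line; the grasp point (between the pads) lies 19 mm behind it (ctrl.grip_point_offset is the z of the grasp point in the tool frame, in mm); z points along the fingers, y is the direction in which the jaws open and shut (so a half turn about z gives the same grasp; the last joint's range is limited). The gripper opens to 85 mm and grips with 20 to 120 N. Pads are 22 mm wide; open, the fingers measure 114 mm over their backs; the gripper's body (76 mm by 85 mm) begins 54 mm behind the grasp point. The pads swing forward as they close: fully open they stand 13 mm farther back than shut.
Start: joints at [1.073, 0.628, 0.038, 1.517, -0.027, 0.996, -0.02], TCP at [272.057, -590.341, 231.313] pointing down, gripper open.
Joint ranges: [-3.06, 3.06], [-0.37, 2.12], [-1.25, 1.32], [0.18, 2.47], [-1.1, 4.24], [0.23, 1.98], [-2.94, 2.94]. Speed limits (rad/s): [2.57, 2.57, 3.14, 3.14, 3.14, 3.14, 3.14].

INTERFACE

Orientations are given as a 3x3 rotation matrix whose columns are the frame's x, y, z axes.
In Python, from rig import ctrl, cams, ticket gives the robot as it stands.
- The arm moves only by the shell command python3 -m crank 'ROWS' [FORCE]. ROWS is JSON, one flat list of numbers, 5 for each row, row after row: the shift along the world's x, y, z in cm, then the turn about the world's z in degrees, then the closure, from -1 (fully open) to 1 (shut), so that 0 is half open. In form: [dx, dy, dz, yaw, claw, dx, dy, dz, yaw, claw, ...]. A call has 1 to 12 rows; each row is the pose to reach, as a shift and turn from the pose commanded when the call began; what a row does not reach only later rows make up. A row lasts 1/8 s, in which the tool goes at most 62.5 mm and 10.7 degrees, less where a joint would pass 70% of its speed; a pose out of reach is approached as far as the arm can. A call with a gripper value outside its range is refused whole. The fingers move at their own pace and stop on an object; FORCE is the grip in N (left out, the last holds). Time passes only in rows, so rows that repeat a pose let the fingers close. It gives the time, the measured TCP pose, the force and the opening at its end, in the units of the state.
- ctrl.state(): the state, without advancing time (a new reading comes with each control period).
- cams.grab_frame(name): name is "scene" or "side" or "wrist"; returns a dict with "frame" (480x640x3 uint8, red, green, blue), "mtx" (3x3 intrinsics, pixels), "extrinsics" (4x4, takes a point from camera to world coordinates). Camera axes: x right, y down, z forward; pixel columns grow to the right and rows downward; lengths in mm; the calibration is good to about 2 mm. A picture is of the moment at which its call begins. There is no depth.
- ticket.sign_off(): hands the job in, once; it reports no verdict.
The state is a dict: "time_s": time; "q": joint angles; "joint_vel": joint speeds; "tau": joint torques, N m; "eef_pos": TCP position; "tcp_rot": TCP orientation; "contact_force": force on the tool from outside, world axes, zero at the start; "torque": the same for the moment, N m; "gripper_width": opening from 0.0 (shut) to 1.0 (fully open).
Only numpy, scipy, OpenCV 4.12 (cv2) and the standard library are available. Lean on these libraries where they do the work, as an engineer would, in place of code of your own. Each camera call takes 0.05 s, during which the arm holds its last target.

TASK

Start the bag sealer by pushing with the fingertips only: press its lid shut, push the left lock fully down, then the right lock fully down, and last press the green key all the way and let it come back up. Do not press the red or the white key, do not raise the lid, and leave the loose things around the sealer standing where they are, neither picked up nor shoved about.

Things in the scene. Friction and masses are not known exactly. Their poses are not given: they have to be found in the camera images.
- sealer: bag sealer, white with grey end towers, fixed to the table; 340 wide (its y), 230 deep (its x), about 92 high. Origin: on the table, 5 mm ahead of (toward its -x) the middle of its main block; x points to its back, y to its left end as seen from the robot, z up. The low front panel (its x -145 to -65, top 43 above the table) carries the three keys in a row along y at x = -108; the end towers' tops are 70 above the table
- lid (a joint): the lid's opening angle in rad: 0 is shut, about 0.2 to 0.32 at the start. The grey lid (262 wide, 145 deep, with a dark window and a black lip at the front) is hinged along the sealer's back at sealer x = 75, 57 above the table; it stays where it is left and closes under about 2 to 3 N at its front, coming to a hard stop at 0
- lid_front (a point): point on the lid's top face, 10 mm in from its front edge, halfway between the ends; it moves with the lid. With the lid shut it is at sealer x = -60, y = 0, 69 above the table
- left_lock_top (a point): middle of the top face of the left push lock, a blue ribbed block 60 (sealer x) by 28 (sealer y) on the left end tower (+y), at sealer x = -20, y = 152; 92 above the table when up, 80 when fully down; moves with the lock
- right_lock_top (a point): the same for the right push lock, on the right end tower, at sealer x = -20, y = -152
- left_lock (a joint): travel of the left lock in m: 0 up (start), 0.012 fully down at a hard stop. It moves straight down against about 5 N of friction and stays where it is pushed
- right_lock (a joint): travel of the right lock, the same
- green_key_top (a point): middle of the top of the round green key, 26 wide (the start key), in a round grey housing (42 wide, rim 55 above the table) on the front panel; its top is 61 above the table when up, 55 (level with the rim) when fully down; it is pressed straight down. The three keys stand 65 apart, and which key has which place changes from start to start; the point moves with the key
- green_key (a joint): travel of the green key in m: 0 up, 0.006 fully down (about 5 N, then a hard stop); springs back when let go
- red_key_top (a point): middle of the top of the round red key, 26 wide (the stop key, not to be pressed), in a round grey housing (42 wide, rim 55 above the table) on the front panel; its top is 61 above the table when up, 55 (level with the rim) when fully down; it is pressed straight down. The three keys stand 65 apart, and which key has which place changes from start to start; the point moves with the key
- red_key (a joint): travel of the red key in m: 0 up, 0.006 fully down (about 5 N, then a hard stop); springs back when let go
- white_key_top (a point): middle of the top of the round white key, 26 wide (not to be pressed), in a round grey housing (42 wide, rim 55 above the table) on the front panel; its top is 61 above the table when up, 55 (level with the rim) when fully down; it is pressed straight down. The three keys stand 65 apart, and which key has which place changes from start to start; the point moves with the key
- white_key (a joint): travel of the white key in m: 0 up, 0.006 fully down (about 5 N, then a hard stop); springs back when let go
- salt_shaker: salt shaker, clear with a grey cap, 44 wide, 90 high, loose, beside the left end of the sealer. Origin at the centre of its underside; only to be left alone
- ring_cutter: small grey metal ring cutter, 53 wide, 42 high, loose, beside the right end of the sealer. Origin at the centre of its underside; only to be left alone
- marker: white and black marker pen lying on the table in front of the sealer, 125 long, 16 thick, loose. Origin at the centre of its underside; only to be left alone
- tape_roll: dark roll of tape lying flat at the left, 53 wide, 19 high, loose. Origin at the centre of its underside; only to be left alone
- tub_lid: white round tub lid lying at the right, 119 wide, 11 high, loose. Origin at the centre of its underside; only to be left alone
- timer: red and white wind-up kitchen timer at the far left, 65 wide, 46 high, loose. Origin at the centre of its underside; only to be left alone

How it is judged (in metres and radians):
On the way, in this order (a step that is already met when the one before it is completed fails the run):
1. the lid is pressed shut (value of joint lid below 0.025 rad), for 0.1 s.
2. the left lock is pushed fully down (value of joint left_lock above 0.0095 m), for 0.1 s.
3. the right lock is pushed fully down (value of joint right_lock above 0.0095 m), for 0.1 s.
4. the green key is pressed down (value of joint green_key above 0.004 m), for 0.05 s.
At the end, for the whole second after the job is handed in: The lid is shut (within 0.025 rad), both locks are down (at least 9.5 of 12 mm), the green key has been pressed (at least 4 of 6 mm) and has come back up (within 1.5 mm) (value of joint lid below 0.025 rad and value of joint each of left_lock, right_lock above 0.0095 m and value of joint green_key below 0.0015 m); the robot touches nothing.
It fails at once if the red or the white key is pressed (over 2.5 mm) (value of joint any of red_key, white_key above 0.0025 m).
It fails at once if the green key is pressed before the lid is shut and both locks are down (value of joint green_key above 0.003 m and (value of joint lid above 0.04 rad or value of joint any of left_lock, right_lock below 0.009 m)).
It fails at once if the lid is raised above any start (over 0.4 rad) (value of joint lid above 0.4 rad).
It fails at once if a lock is pushed while the lid is open, or the right lock before the left one is down ((value of joint right_lock above 0.006 m and value of joint left_lock below 0.009 m) or (value of joint lid above 0.05 rad and value of joint any of left_lock, right_lock above 0.006 m)).
It fails at once if a loose bystander is shoved or lifted (over 25 mm) (distance of any of salt_shaker, ring_cutter, marker, tape_roll, tub_lid, timer from where it was at the start of the episode above 0.025 m).
It also fails if it takes over 51 s, if anything falls off the work surface, if the arm or the gripper's body presses on something with over 40 N, if the wrist force passes 120 N, or if a joint passes its speed limit or range.

## Working session

There is one attempt and no reset: what is moved stays moved. The work goes in short steps, Python scripts to look and compute and a shell command to move; the robot and the scene stay as the last step left them, time stands still between calls to the robot, and variables do not carry over. Pictures are saved under pics/ and viewed, and the job is handed in when it is done.

```bash
ls; mkdir -p pics
python3 - <<'E'
from rig import ctrl,cams
import cv2,json,numpy as np
for n in ["scene","side","wrist"]:
    f=cams.grab_frame(n); cv2.imwrite(f"pics/{n}0.png",f["frame"][:,:,::-1]); np.savez(f"pics/{n}0.npz",**f)
    print(n,f["mtx"].round(1).tolist(),f["extrinsics"].round(3).tolist())
s=ctrl.state();print(s["time_s"],s["eef_pos"],s["tcp_rot"],s["contact_force"],s["gripper_width"])
E
```

```text
pics
scene [[440.9, 0.0, 327.7], [0.0, 440.9, 236.3], [0.0, 0.0, 1.0]] [[0.523, -0.452, 0.723, -514.714], [-0.852, -0.301, 0.429, -609.022], [0.024, -0.84, -0.542, 870.359], [0.0, 0.0, 0.0, 1.0]]
side [[592.9, 0.0, 310.8], [0.0, 592.9, 230.3], [0.0, 0.0, 1.0]] [[-0.837, -0.337, 0.431, -181.544], [-0.547, 0.5, -0.671, 1106.665], [0.01, -0.798, -0.603, 1058.58], [0.0, 0.0, 0.0, 1.0]]
wrist [[337.9, 0.0, 318.3], [0.0, 337.9, 235.5], [0.0, 0.0, 1.0]] [[0.419, -0.872, -0.252, 336.156], [-0.908, -0.403, -0.115, -560.01], [-0.001, 0.277, -0.961, 373.111], [0.0, 0.0, 0.0, 1.0]]
0.15 [ 271.84489931 -589.91919645  230.61836311] [[ 9.08235784e-01  4.18458352e-01 -6.06559242e-04]
 [ 4.18458792e-01 -9.08234856e-01  1.29851552e-03]
 [-7.52358115e-06 -1.43317831e-03 -9.99998973e-01]] [-0.28896335  0.2732812  -0.06682763] 1.0003003024144594
```

View pics/scene0.png

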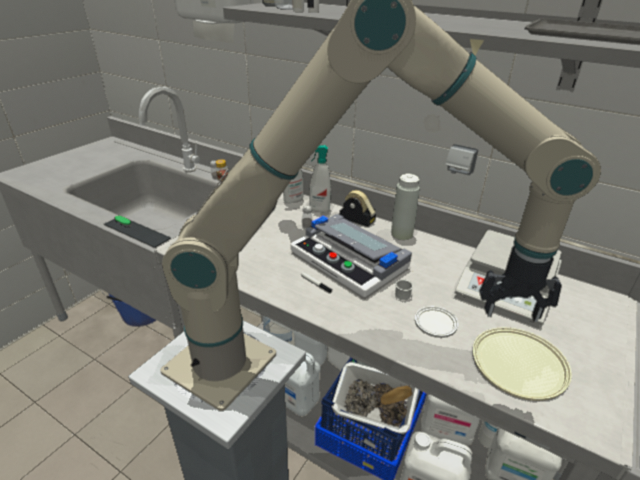

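View pics/side0.png

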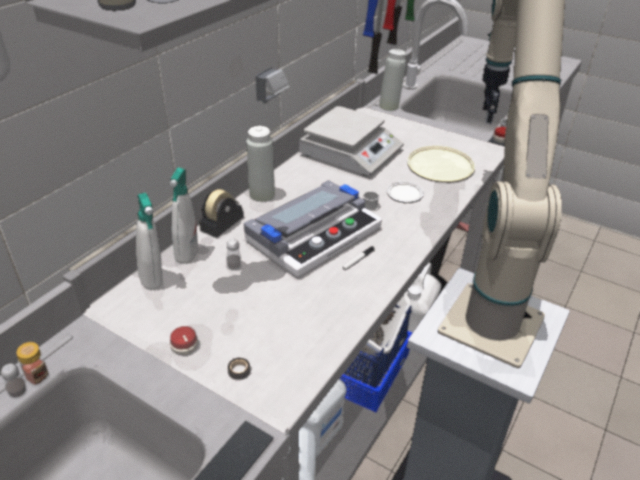

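View pics/wrist0.png

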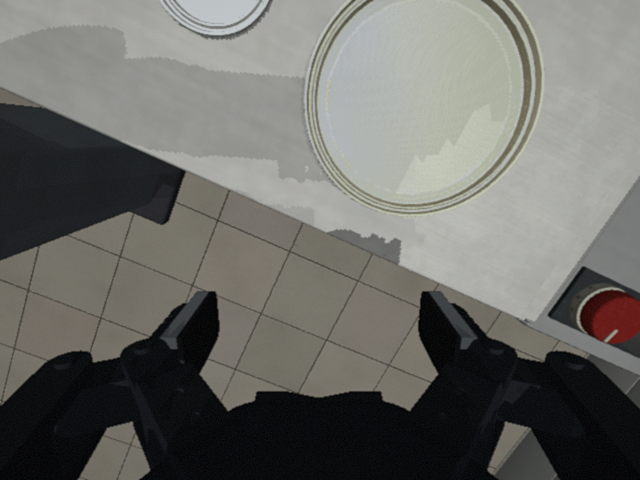

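The scene view shows the keys white (318,247), red (333,256) and green (348,265), with blue locks at (320,221) and (388,259). The side view shows the keys at (317,242), (333,231) and (349,223), with locks at (271,232) and (348,191). Next I measure these with masks.

```bash
cat > h.py <<'E'
import numpy as np,cv2
def ray(f,u,v):
    K=f["mtx"];E=f["extrinsics"]
    d=E[:3,:3]@np.linalg.solve(K,[u,v,1.]);return E[:3,3],d
def onz(f,u,v,z):
    o,d=ray(f,u,v);return o+d*(z-o[2])/d[2]
def tri(r):
    A=np.zeros((3,3));b=np.zeros(3)
    for o,d in r:
        d=d/np.linalg.norm(d);P=np.eye(3)-np.outer(d,d);A+=P;b+=P@o
    p=np.linalg.solve(A,b)
    return p,[np.linalg.norm((np.eye(3)-np.outer(d,d)/(d@d))@(p-o)) for o,d in r]
def mask(f,name):
    h=cv2.cvtColor(f["frame"],cv2.COLOR_RGB2HSV);H,S,V=[h[:,:,i].astype(int) for i in range(3)]
    m={"green":(H>40)&(H<85)&(S>110)&(V>50),"red":((H<8)|(H>172))&(S>130)&(V>70),"blue":(H>105)&(H<125)&(S>150)&(V>60)}[name]
    return m.astype(np.uint8)
def blobs(f,name,box):
    m=mask(f,name);x0,y0,x1,y1=box;k=np.zeros_like(m);k[y0:y1,x0:x1]=m[y0:y1,x0:x1]
    n,l,s,c=cv2.connectedComponentsWithStats(k)
    return [(c[i].round(1).tolist(),s[i].tolist()) for i in range(1,n) if s[i][4]>8]
E
python3 - <<'E'
from h import *
bx={"scene":(285,205,415,300),"side":(240,170,390,280)}
zs={"green":61,"red":61,"blue":88}
R={}
for n in bx:
    f=dict(np.load(f"pics/{n}0.npz"))
    for c in zs:
        for b in blobs(f,c,bx[n]):
            print(n,c,b,onz(f,*b[0],zs[c]).round(1)); R.setdefault(c,{}).setdefault(n,[]).append(ray(f,*b[0]))
    x0,y0,x1,y1=bx[n]
    cv2.imwrite(f"pics/{n}0c.png",cv2.resize(f["frame"][y0:y1,x0:x1,::-1],None,fx=5,fy=5,interpolation=cv2.INTER_CUBIC))
for c in("green","red"):
    print(c,tri([R[c]["scene"][0],R[c]["side"][0]]))
E
```

```text
scene green ([347.3, 263.4], [344, 260, 8, 8, 42]) [ 465.7 -101.    61. ]
scene red ([332.3, 254.6], [329, 252, 8, 7, 40]) [480.5 -37.8  61. ]
scene blue ([319.0, 220.7], [312, 216, 16, 12, 84]) [596.   86.3  88. ]
scene blue ([387.7, 259.4], [379, 252, 18, 16, 179]) [ 518.7 -210.7   88. ]
side green ([349.3, 220.6], [346, 218, 8, 6, 38]) [ 466.3 -104.1   61. ]
side red ([333.2, 229.9], [329, 227, 9, 7, 49]) [481.4 -40.7  61. ]
side blue ([348.5, 189.9], [341, 186, 16, 9, 79]) [ 529.2 -204.7   88. ]
side blue ([270.6, 231.3], [262, 225, 19, 13, 139]) [600.8  90.5  88. ]
green (array([ 464.74940588, -101.75081289,   62.46254251]), [np.float64(0.5331034296318778), np.float64(0.533103429631748)])
red (array([479.84786801, -38.57224161,  62.31758282]), [np.float64(0.6196715308668059), np.float64(0.6196715308670679)])
```

The fits agree: green–red spacing is 65.0 mm, key height is about 62 mm, and yaw is about -14°. That puts the sealer origin near (585,-65) and green at (465,-102). The left lock is near (602,88), the right lock near (529,-207), and the lid press point (sealer x -50) near (537,-53). I'll move above the lid with the fingers shut.

```bash
python3 -m crank '[5,10,0,-7,1, 9,18,0,-14,1, 13,26,0,-21,1, 17,34,0,-28,1, 21,42,0,-34,1, 24,48,0,-38,1, 26.5,53.7,0,-38,1, 26.5,53.7,0,-38,1, 26.5,53.7,0,-38,1, 26.5,53.7,0,-38,1, 26.5,53.7,0,-38,1, 26.5,53.7,0,-38,1]' 20
python3 - <<'E'
from rig import ctrl,cams
import cv2,numpy as np
for n in ["scene","wrist"]:
    f=cams.grab_frame(n); cv2.imwrite(f"pics/{n}1.png",f["frame"][:,:,::-1]); np.savez(f"pics/{n}1.npz",**f)
s=ctrl.state();print(s["time_s"],s["eef_pos"],s["tcp_rot"].round(3).tolist(),s["gripper_width"])
E
```

```text
time_s: 1.65
eef_pos: [536.5, -54.2, 231.1]
tcp_rot: [[0.973, -0.23, -0.001], [-0.23, -0.973, -0.001], [-0.001, 0.001, -1.0]]
contact_force: [-0.2, -0.4, 0.3]
gripper_width: 0.004
1.75 [536.41698284 -54.9971791  231.2680855 ] [[0.973, -0.232, -0.001], [-0.232, -0.973, -0.001], [-0.0, 0.001, -1.0]] 0.0009937435068682887
```

View pics/wrist1.png

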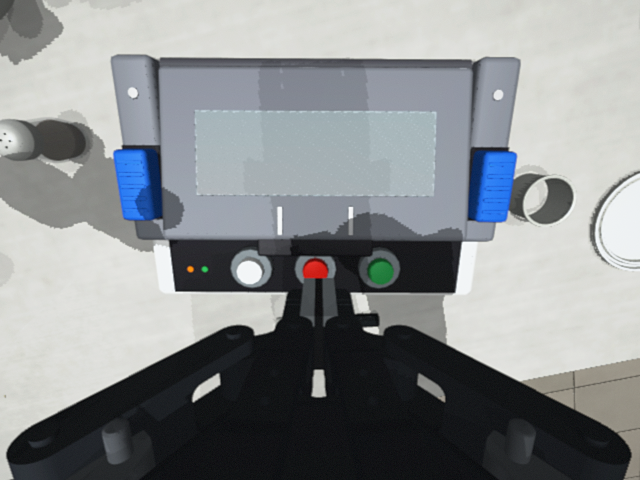

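View pics/scene1.png

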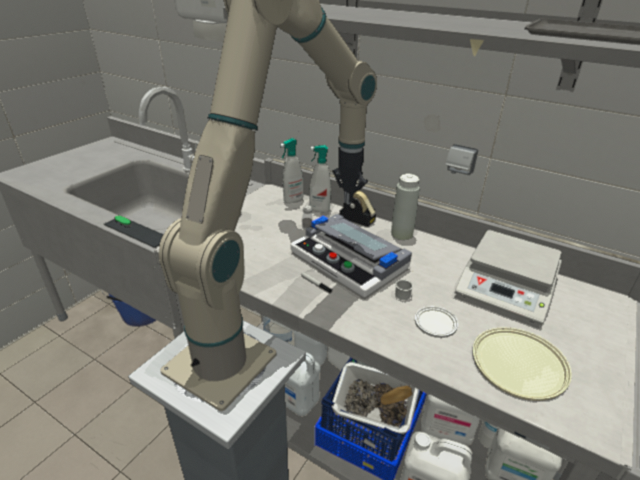

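The wrist view is aligned with the sealer. White is at (251,268), red at (315,268), green at (380,269), the locks at (137,184) and (493,186), and the fingertips at about (317,280). I refine with this view.

Run:
```python
from h import *
f=dict(np.load("pics/wrist1.npz"))
for c,z,box in(("green",61,(350,230,420,300)),("red",61,(280,230,350,300)),("blue",92,(80,120,550,240))):
    for b in blobs(f,c,box): print(c,b,onz(f,*b[0],z).round(1))
K=f["mtx"];E=f["extrinsics"]
for u,v in((316,239),(316,246),(316,256)): print(u,v,[onz(f,u,v,z).round(1).tolist() for z in(70,95,105)])
```

```text
green ([380.0, 271.0], [367, 258, 27, 26, 526]) [ 467.5 -101.    61. ]
red ([315.0, 268.9], [303, 258, 25, 21, 424]) [484.7 -38.7  61. ]
blue ([138.5, 183.1], [114, 148, 48, 72, 2933]) [604.7  82.9  92. ]
blue ([490.8, 185.0], [468, 150, 48, 72, 2905]) [ 535.5 -201.7   92. ]
316 239 [[517.1, -47.5, 70.0], [524.4, -49.4, 95.0], [527.3, -50.1, 105.0]]
316 246 [[510.4, -45.9, 70.0], [518.2, -47.9, 95.0], [521.4, -48.7, 105.0]]
316 256 [[500.7, -43.6, 70.0], [509.3, -45.8, 95.0], [512.8, -46.7, 105.0]]
```

Positions are consistent: green (466,-101.5), left lock about (603,87), right lock about (530,-206). Now pressing the lid.

```bash
python3 -m crank '[0,0,-6,0,1, 0,0,-11,0,1, 0,0,-12.5,0,1, 0,0,-13.5,0,1, 0,0,-14.5,0,1, 0,0,-15.3,0,1, 0,0,-15.9,0,1, 0,0,-16.2,0,1, 0,0,-16.3,0,1, 0,0,-16.3,0,1]'
```

```text
time_s: 3.0
eef_pos: [537.0, -53.3, 69.0]
tcp_rot: [[0.973, -0.229, 0.0], [-0.229, -0.973, 0.0], [0.0, -0.0, -1.0]]
contact_force: [-1.2, -0.2, 7.7]
gripper_width: -0.004
```

```bash
python3 -m crank '[0,0,-0.1,0,1, 0,0,-0.2,0,1, 0,0,-0.2,0,1]'
```

```text
time_s: 3.38
eef_pos: [537.0, -53.2, 68.9]
tcp_rot: [[0.973, -0.229, 0.001], [-0.229, -0.973, 0.001], [0.001, -0.001, -1.0]]
contact_force: [-6.7, 0.6, 24.4]
gripper_width: -0.001
```

That is a hard stop at z = 68.9 with 24 N, so the lid is shut. Next I lift to clear and go above the left lock.

```bash
python3 -m crank '[0,0,3,0,1, 0,0,8,0,1, 2,4.5,8,0,1, 4.5,9.5,8,0,1, 6.6,14,8,0,1, 6.6,14,8,0,1, 6.6,14,8,0,1]'
python3 - <<'E'
from rig import ctrl,cams
import cv2,numpy as np
for n in ["wrist","side"]:
    f=cams.grab_frame(n); cv2.imwrite(f"pics/{n}2.png",f["frame"][:,:,::-1]); np.savez(f"pics/{n}2.npz",**f)
E
```

```text
time_s: 4.25
eef_pos: [602.9, 86.2, 146.1]
tcp_rot: [[0.973, -0.229, -0.0], [-0.229, -0.973, -0.001], [0.0, 0.001, -1.0]]
contact_force: [0.1, -0.9, -0.0]
gripper_width: -0.001
```

View pics/wrist2.png

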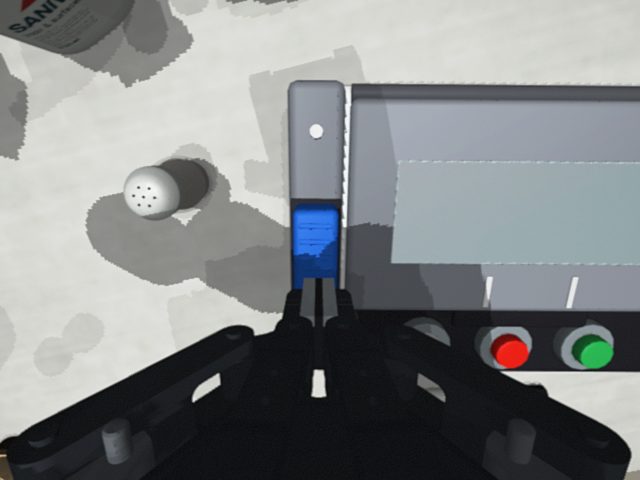

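View pics/side2.png

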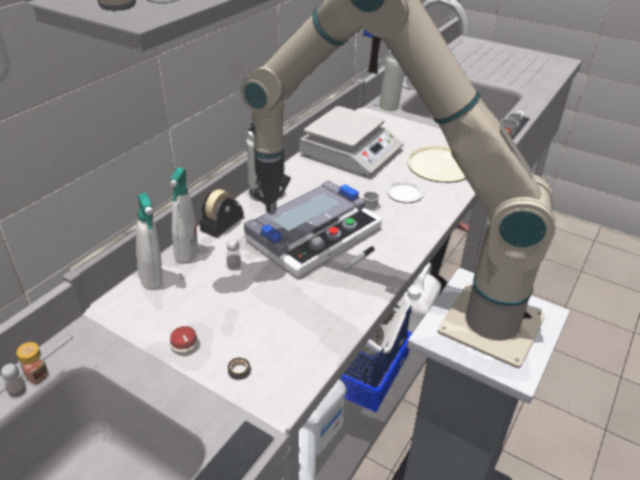

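The lid lies flat, and the left lock (u 292–340) is centred under the fingers (u 318). Pressing it down now.

```bash
python3 -m crank '[0,0,-4,0,1, 0,0,-5.2,0,1, 0,0,-5.7,0,1, 0,0,-6.1,0,1, 0,0,-6.5,0,1, 0,0,-6.75,0,1, 0,0,-6.85,0,1, 0,0,-6.85,0,1]'
```

```text
time_s: 5.35
eef_pos: [603.2, 85.9, 80.0]
tcp_rot: [[0.973, -0.23, 0.001], [-0.23, -0.973, -0.0], [0.001, 0.0, -1.0]]
contact_force: [-5.5, -3.1, 15.3]
gripper_width: -0.002
```

Left lock is at its hard stop: z 80.0 with 15 N. I'll hold it briefly, then go to the right lock.

```bash
python3 -m crank '[0,0,0,0,1, 0,0,3,0,1, 0,0,7,0,1, -1.4,-5.8,7,0,1, -2.8,-11.6,7,0,1, -4.3,-17.4,7,0,1, -5.7,-23.2,7,0,1, -7.2,-29.2,7,0,1, -7.2,-29.2,7,0,1, -7.2,-29.2,7,0,1]'
python3 - <<'E'
from rig import ctrl,cams
import cv2,numpy as np
for n in ["wrist"]:
    f=cams.grab_frame(n); cv2.imwrite(f"pics/{n}3.png",f["frame"][:,:,::-1]); np.savez(f"pics/{n}3.npz",**f)
E
```

```text
time_s: 6.6
eef_pos: [532.0, -205.0, 148.1]
tcp_rot: [[0.973, -0.23, 0.002], [-0.23, -0.973, 0.0], [0.002, -0.001, -1.0]]
contact_force: [0.2, 1.2, -0.7]
gripper_width: -0.002
```

View pics/wrist3.png

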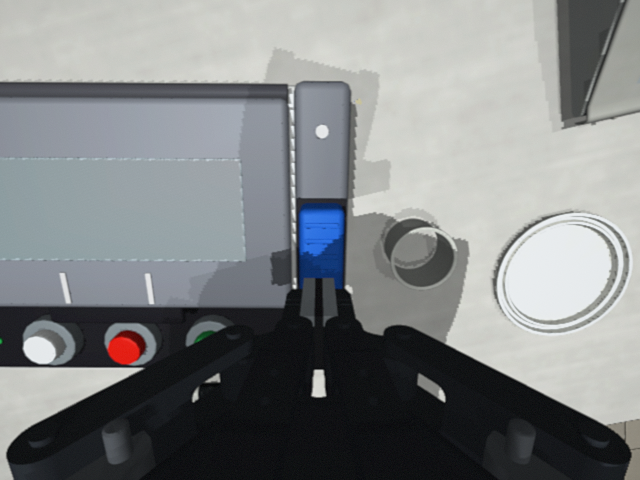

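Right lock (u 298–348) is about 2 mm right of the fingers, and the ring cutter (u 383+) is clear. Pressing with a small shift.

```bash
python3 -m crank '[0,-0.1,-4,0,1, 0,-0.1,-5.3,0,1, 0,-0.1,-5.8,0,1, 0,-0.1,-6.3,0,1, 0,-0.1,-6.6,0,1, 0,-0.1,-6.9,0,1, 0,-0.1,-7,0,1, 0,-0.1,-7,0,1, 0,-0.1,-7,0,1]'
```

```text
time_s: 7.78
eef_pos: [531.8, -205.7, 79.9]
tcp_rot: [[0.973, -0.229, 0.002], [-0.229, -0.973, 0.001], [0.002, -0.001, -1.0]]
contact_force: [-4.0, 4.6, 17.4]
gripper_width: -0.003
```

Right lock is at its hard stop: z 79.9 with 17 N. Now to above the green key.

```bash
python3 -m crank '[0,0,0,0,1, 0,0,3,0,1, 0,0,7,0,1, -2,3.5,7,0,1, -4.2,7,7,0,1, -6.5,10.5,7,0,1, -6.5,10.5,7,0,1, -6.5,10.5,7,0,1, -6.5,10.5,7,0,1]'
python3 - <<'E'
from rig import ctrl,cams
from h import *
import cv2,numpy as np
for n in ["wrist","side","scene"]:
    f=cams.grab_frame(n); cv2.imwrite(f"pics/{n}4.png",f["frame"][:,:,::-1]); np.savez(f"pics/{n}4.npz",**f)
    if n=="side": print(blobs(f,"blue",(240,170,390,280)),blobs(f,"green",(240,170,390,280)))
    if n=="wrist": print([(b,onz(f,*b[0],61).round(1)) for c in("green","red") for b in blobs(f,c,(0,200,640,480))])
E
```

```text
time_s: 8.9
eef_pos: [467.1, -102.8, 147.9]
tcp_rot: [[0.973, -0.231, 0.002], [-0.231, -0.973, -0.001], [0.002, 0.001, -1.0]]
contact_force: [-0.1, -1.1, 0.2]
gripper_width: 0.003
[(([316.6, 242.1], [299, 224, 36, 37, 1002]), array([ 467.3, -101. ,   61. ])), (([79.0, 240.4], [74, 236, 11, 10, 77]), array([507.4,  62.6,  61. ])), (([225.6, 241.7], [207, 224, 38, 36, 1038]), array([482.5, -38.2,  61. ]))]
[([343.6, 191.5], [340, 189, 7, 6, 33]), ([271.0, 234.8], [262, 229, 19, 12, 123])] [([349.1, 220.6], [346, 218, 7, 6, 29])]
```

View pics/wrist4.png

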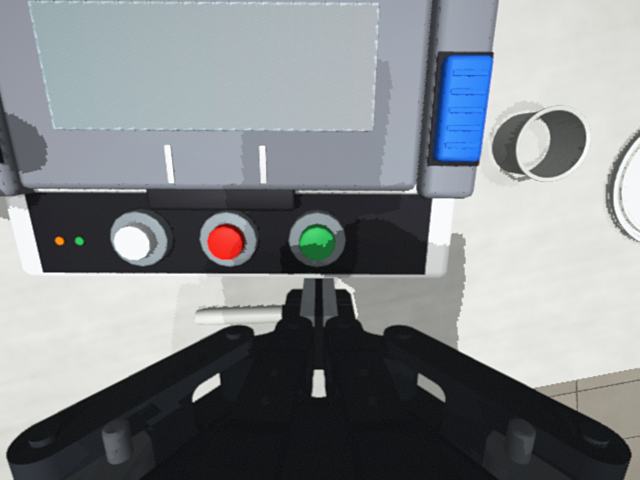

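View pics/side4.png

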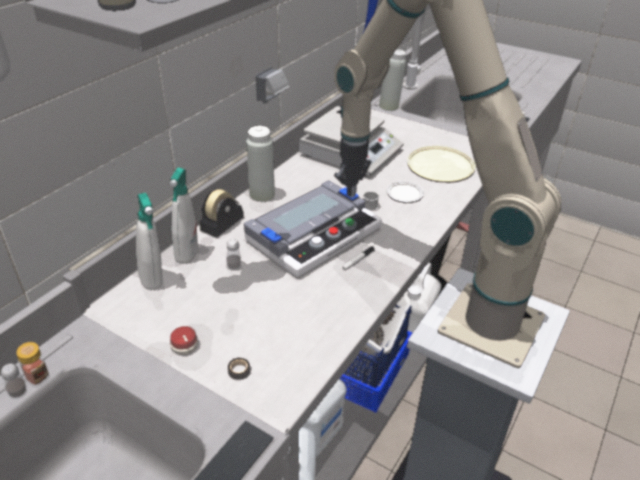

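Both locks sit low and the lid is flat. The wrist view places green at (467,-101), within about 2 mm of the TCP. Pressing and releasing.

```bash
python3 -m crank '[0,0,-5,0,1, 0,0,-7.8,0,1, 0,0,-8.4,0,1, 0,0,-8.8,0,1, 0,0,-9.1,0,1, 0,0,-9.3,0,1, 0,0,-9.4,0,1, 0,0,-9.4,0,1]'
```

```text
time_s: 10.05
eef_pos: [465.4, -101.6, 58.3]
tcp_rot: [[0.973, -0.23, 0.001], [-0.23, -0.973, 0.001], [0.001, -0.001, -1.0]]
contact_force: [-11.4, 2.5, 46.7]
gripper_width: 0.0
```

It stopped at z 58.3 with 47 N, higher than the 55 expected. I'll ease off slightly and look.

```bash
python3 -m crank '[0,0,0.3,0,1, 0,0,0.3,0,1]'
python3 - <<'E'
from rig import ctrl,cams
import cv2,numpy as np
for n,(x0,y0,x1,y1) in {"wrist":(160,120,480,360),"side":(300,140,420,260),"scene":(290,200,410,310)}.items():
    f=cams.grab_frame(n); np.savez(f"pics/{n}5.npz",**f)
    cv2.imwrite(f"pics/{n}5.png",cv2.resize(f["frame"][y0:y1,x0:x1,::-1],None,fx=5 if n!="wrist" else 2.4,fy=5 if n!="wrist" else 2.4,interpolation=cv2.INTER_CUBIC))
s=ctrl.state();print(s["eef_pos"],s["contact_force"],s["torque"])
E
```

```text
time_s: 10.3
eef_pos: [466.2, -101.6, 58.9]
tcp_rot: [[0.973, -0.23, 0.002], [-0.23, -0.973, -0.0], [0.002, -0.0, -1.0]]
contact_force: [-4.3, 0.5, 15.5]
gripper_width: 0.0
[ 466.22445187 -101.59746536   58.91477414] [-4.66127434  0.57727198 15.27242613] [ 0.11508876  1.04619249 -0.01154182]
```

View pics/wrist5.png

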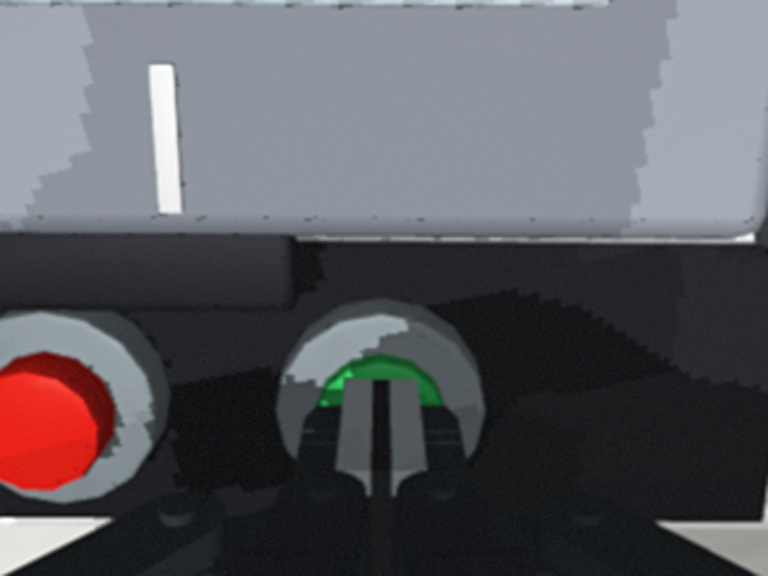

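View pics/side5.png

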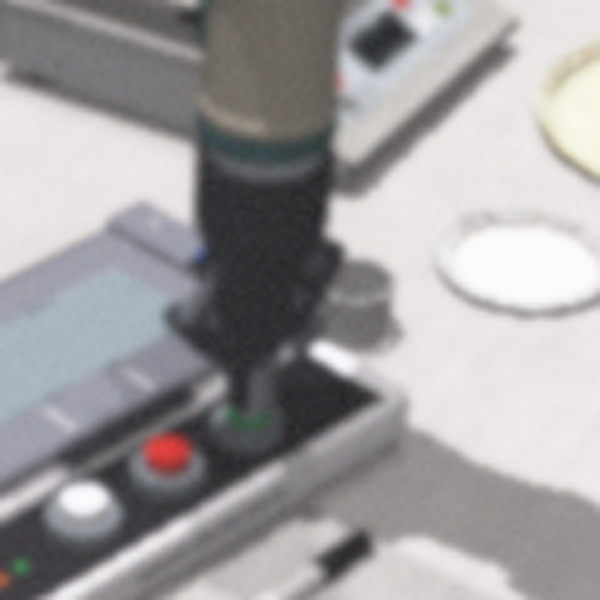

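View pics/scene5.png

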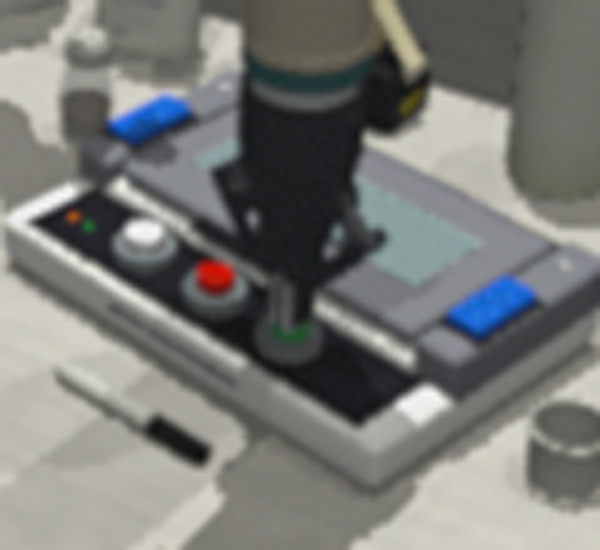

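Run:
```python
from h import *
f=dict(np.load("pics/wrist5.npz"));K=f["mtx"];E=f["extrinsics"]
def proj(p):
    q=E[:3,:3].T@(np.array(p)-E[:3,3]);q=K@q;return q[:2]/q[2]
a=np.linspace(0,2*np.pi,73)
def circ(c,r,z): return np.array([proj([c[0]+r*np.cos(t),c[1]+r*np.sin(t),z]) for t in a])
for nm,c in(("red",(482,-38.4)),("green",(466.8,-101.4))):
    for r,z in((21,55),(13,61),(13,58),(13,55)):
        P=circ(c,r,z); print(nm,r,z,"u",P[:,0].min().round(1),P[:,0].max().round(1),"v",P[:,1].min().round(1),P[:,1].max().round(1))
for c,b in(("red",(160,200,260,340)),("green",(270,240,370,300))): print(c,blobs(f,c,b))
im=f["frame"]; print(im[240:275,317].tolist())
```

```text
red 21 55 u 137.3 226.5 v 249.1 330.4
red 13 61 u 148.3 205.6 v 270.4 322.3
red 13 58 u 151.4 207.7 v 267.9 319.0
red 13 55 u 154.4 209.7 v 265.6 315.8
green 21 55 u 274.6 363.3 v 249.9 331.1
green 13 61 u 290.5 347.4 v 271.1 323.0
green 13 58 u 291.0 346.9 v 268.6 319.7
green 13 55 u 291.5 346.4 v 266.2 316.5
red [([180.9, 295.1], [160, 267, 48, 57, 2244])]
green [([317.7, 277.4], [292, 267, 53, 23, 500])]
[[37, 37, 42], [35, 36, 40], [35, 34, 40], [37, 38, 42], [48, 52, 54], [58, 64, 66], [61, 66, 70], [62, 67, 70], [64, 69, 73], [67, 70, 75], [85, 90, 95], [128, 137, 143], [156, 168, 174], [155, 168, 174], [152, 164, 169], [150, 162, 166], [148, 159, 166], [148, 159, 166], [150, 161, 168], [147, 161, 165], [137, 151, 154], [134, 147, 152], [139, 149, 155], [133, 141, 148], [104, 111, 118], [87, 93, 97], [79, 86, 88], [53, 82, 65], [26, 80, 42], [19, 81, 37], [24, 88, 43], [32, 108, 56], [41, 122, 65], [38, 118, 62], [36, 116, 60]]
```

The fingers stop about 3 mm early. I'll back off in small steps and read force against height to see what is being touched.

```bash
for i in 1 2 3 4 5; do python3 -m crank '[0,0,0.1,0,1, 0,0,0.1,0,1]' | egrep 'eef|force'; done
```

```text
eef_pos: [466.2, -101.6, 59.1]
contact_force: [-3.3, -2.0, 5.3]
eef_pos: [466.2, -101.6, 59.3]
contact_force: [-2.7, 0.3, 4.6]
eef_pos: [466.2, -101.5, 59.9]
contact_force: [-3.5, -0.5, 4.3]
eef_pos: [466.2, -101.5, 60.8]
contact_force: [-1.3, -1.9, 4.3]
eef_pos: [466.4, -101.4, 61.9]
contact_force: [-1.0, -1.3, 1.8]
```

```bash
for i in 1 2 3 4 5; do python3 -m crank '[0,0,0.1,0,1, 0,0,0.1,0,1]' | egrep 'eef|force'; done
```

```text
eef_pos: [466.4, -101.4, 62.9]
contact_force: [-1.3, -1.5, 1.7]
eef_pos: [466.5, -101.3, 63.9]
contact_force: [-0.6, -0.9, 2.5]
eef_pos: [466.4, -101.3, 64.9]
contact_force: [-0.4, -1.2, 0.8]
eef_pos: [465.9, -101.0, 65.7]
contact_force: [-0.1, -0.5, 0.2]
eef_pos: [466.0, -101.2, 66.8]
contact_force: [0.1, 0.0, -0.8]
```

```bash
python3 - <<'E'
from h import *
F={k:dict(np.load(f"pics/{k}.npz")) for k in("wrist1","wrist4","wrist5","scene0","side0")}
B={"red":{"wrist1":(280,230,350,300),"wrist4":(190,200,260,280),"wrist5":(150,250,260,340),"scene0":(300,230,345,262),"side0":(320,215,345,240)},
"green":{"wrist1":(350,230,420,300),"wrist4":(290,200,350,280),"scene0":(335,250,360,280),"side0":(340,210,360,230)}}
for c in B:
    R={n:ray(F[n],*blobs(F[n],c,b)[0][0]) for n,b in B[c].items()}
    for ks in (["wrist4","scene0","side0"],["wrist1","scene0","side0"],["wrist1","wrist4"],["scene0","side0"]):
        p,e=tri([R[k] for k in ks]); print(c,ks,p.round(1),np.round(e,1))
# led green: panel z43
for n,b in(("wrist1",(195,255,215,285)),("wrist4",(65,225,95,255))):
    print(n,[(x,onz(F[n],*x[0],43).round(1)) for x in blobs(F[n],"green",b)])
E
for i in 1 2 3 4 5 6 7 8; do python3 -m crank '[0,0,-0.1,0,1, 0,0,-0.1,0,1, 0,0,-0.1,0,1]' | egrep 'eef|force' | tr '\n' ' ';echo; done
```

```text
red ['wrist4', 'scene0', 'side0'] [481.2 -38.5  61.5] [1.3 1.1 1.2]
red ['wrist1', 'scene0', 'side0'] [482.2 -38.7  60.6] [2.1 1.6 2. ]
red ['wrist1', 'wrist4'] [482.7 -37.9  58.3] [1. 1.]
red ['scene0', 'side0'] [479.8 -38.6  62.3] [0.6 0.6]
green ['wrist4', 'scene0', 'side0'] [ 466.1 -101.5   61.6] [1.4 0.9 1.4]
green ['wrist1', 'scene0', 'side0'] [ 466.2 -101.5   61.3] [1.5 0.8 1.6]
green ['wrist1', 'wrist4'] [ 467. -101.   60.] [0.1 0.1]
green ['scene0', 'side0'] [ 464.7 -101.8   62.5] [0.5 0.5]
wrist1 [(([204.4, 268.8], [201, 266, 8, 7, 43]), array([504.7,  75.9,  43. ]))]
wrist4 [(([79.0, 240.4], [74, 236, 11, 10, 77]), array([505.2,  76.8,  43. ]))]
eef_pos: [466.0, -101.4, 65.8] contact_force: [-0.0, 0.4, 0.2] 
eef_pos: [466.1, -101.4, 64.9] contact_force: [0.3, -0.0, 1.6] 
eef_pos: [466.1, -101.3, 63.8] contact_force: [0.1, 0.1, 1.8] 
eef_pos: [466.1, -101.4, 62.8] contact_force: [0.4, 0.6, 2.9] 
eef_pos: [466.1, -101.4, 61.9] contact_force: [-0.9, -0.1, 3.6] 
eef_pos: [466.1, -101.4, 60.8] contact_force: [-0.0, 1.0, 4.4] 
eef_pos: [466.1, -101.4, 59.8] contact_force: [-0.6, -1.4, 5.3] 
eef_pos: [466.1, -101.4, 59.0] contact_force: [0.2, -1.1, 6.7]
```

The slow press reads cleanly: contact begins near 65, the spring rises to about 6 N at 59, then a hard stop. That is a 6 mm stroke with a constant offset of about 4 mm. I'll confirm by comparing fixed-camera views pressed and released.

```bash
python3 -m crank '[0,0,-0.1,0,1, 0,0,-0.2,0,1, 0,0,-0.2,0,1]'| egrep 'eef|force'
cat > g.py <<'E'
import sys
from rig import cams
from h import *
t=sys.argv[1];o=[]
for n,(x0,y0,x1,y1),b in(("scene",(315,235,375,285),(335,250,360,280)),("side",(320,200,370,245),(340,205,360,235)),("wrist",(160,120,480,360),(270,220,370,340))):
    f=cams.grab_frame(n);np.savez(f"pics/{n}{t}.npz",**f);print(n,blobs(f,"green",b))
    if n!="wrist": o.append(cv2.resize(f["frame"][y0:y1,x0:x1,::-1],(400,350),interpolation=cv2.INTER_CUBIC))
cv2.imwrite(f"pics/cmp{t}.png",np.hstack(o))
E
python3 g.py 6; python3 -m crank '[0,0,0.3,0,1, 0,0,0.7,0,1, 0,0,1.0,0,1, 0,0,1.0,0,1]'| egrep 'eef|force'; python3 g.py 7
python3 -c "
import cv2,numpy as np
cv2.imwrite('pics/cmp67.png',cv2.resize(np.vstack([cv2.imread('pics/cmp%d.png'%i) for i in(6,7)]),(680,595)))"
```

```text
eef_pos: [466.2, -101.4, 58.7]
contact_force: [-4.0, 0.7, 27.8]
scene [([348.3, 266.5], [345, 265, 7, 3, 11])]
side []
wrist [([318.5, 277.4], [293, 267, 52, 23, 500])]
eef_pos: [465.7, -101.2, 66.6]
contact_force: [-0.2, 1.1, -0.3]
scene [([347.8, 265.5], [344, 264, 8, 4, 25])]
side []
wrist [([318.7, 274.0], [292, 261, 54, 28, 829])]
```

View pics/cmp67.png

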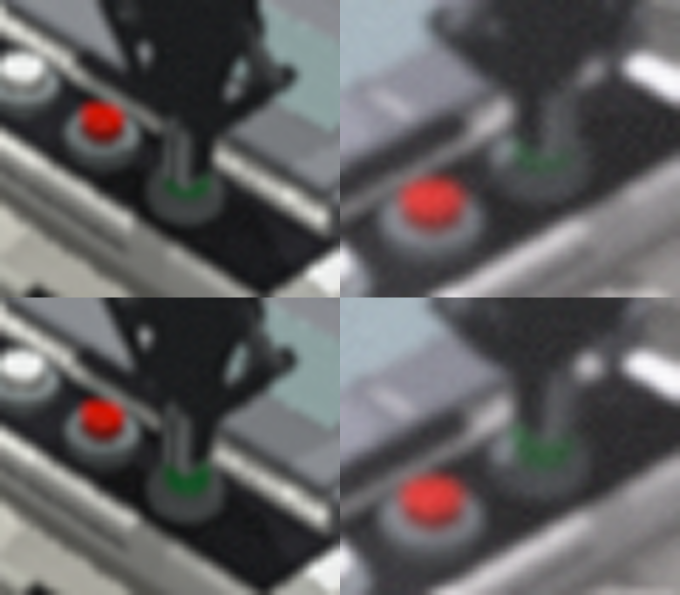

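Pressed (top row), the green key is flat with the rim. Released (bottom row), it stands proud again. I'll retreat and do a final check.

```bash
python3 -m crank '[0,0,4,0,1, 0,0,9,0,1, 0,0,14,0,1, 0,-5,17,0,1, -2,-10,17,0,1, -4,-16,17,0,1, -5,-22,17,0,1, -5,-26,17,0,1, -5,-26,17,0,1, -5,-26,17,0,1]'
python3 - <<'E'
from rig import cams
from h import *
bx={"scene":(285,205,415,300),"side":(240,170,390,280)}
for n in bx:
    f=cams.grab_frame(n);np.savez(f"pics/{n}8.npz",**f);a=dict(np.load(f"pics/{n}0.npz"))
    for c,z in(("green",61),("blue",78)): print(n,c,[(b,onz(f,*b[0],z).round(1).tolist()) for b in blobs(f,c,bx[n])])
    x0,y0,x1,y1=bx[n]
    cv2.imwrite(f"pics/{n}8c.png",cv2.resize(np.vstack([a["frame"][y0-20:y1+30,x0-30:x1+60,::-1],f["frame"][y0-20:y1+30,x0-30:x1+60,::-1]]),None,fx=2,fy=2,interpolation=cv2.INTER_CUBIC)); 
    cv2.imwrite(f"pics/{n}8.png",f["frame"][:,:,::-1])
E
```

```text
time_s: 18.38
eef_pos: [415.9, -360.2, 236.2]
tcp_rot: [[0.973, -0.229, -0.001], [-0.229, -0.973, 0.002], [-0.001, -0.001, -1.0]]
contact_force: [0.0, 0.6, -0.9]
gripper_width: 0.003
scene green [(([347.2, 263.5], [344, 260, 8, 8, 43]), [465.1, -101.0, 61.0])]
scene blue [(([319.6, 223.7], [312, 220, 16, 9, 80]), [594.2, 82.6, 78.0]), (([387.8, 261.2], [380, 255, 17, 13, 118]), [523.5, -209.9, 78.0])]
side green [(([349.5, 220.6], [346, 218, 8, 6, 38]), [465.8, -104.4, 61.0])]
side blue [(([348.4, 193.5], [340, 189, 17, 10, 91]), [526.8, -201.0, 78.0]), (([270.9, 234.8], [262, 229, 19, 12, 125]), [598.9, 92.2, 78.0])]
```

View pics/scene8c.png

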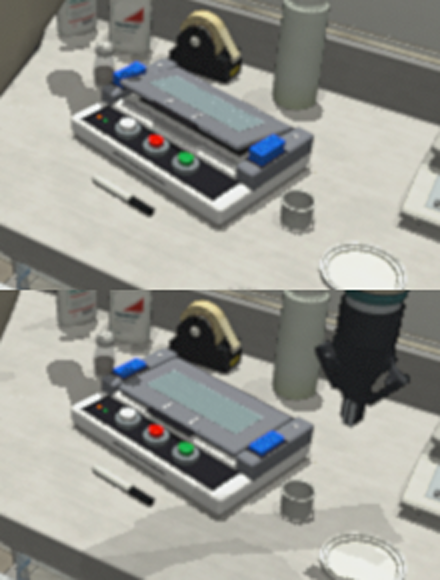

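View pics/side8.png

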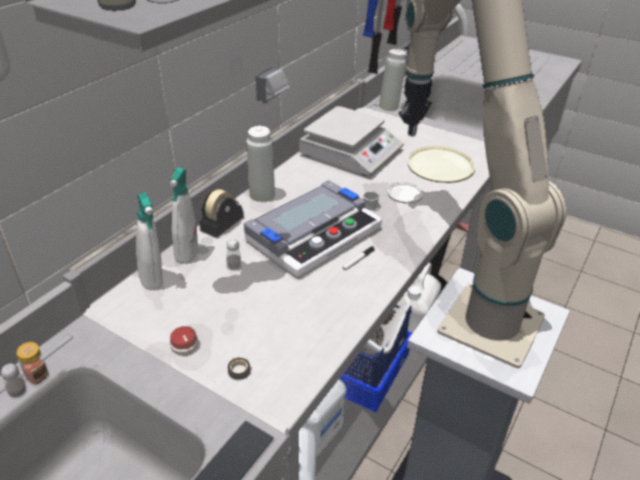

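The lid is flat, both locks are down (blue blobs 3.5 px lower in the side view), and the green key is back at its starting pixel. The bystanders are unmoved and the arm is clear. Handing in.

```bash
python3 -c "
from rig import ticket
print(ticket.sign_off())"
```

```text
the job is handed in; nothing more can be done
None
```

The sealer is started and the job is handed in, at about 18.5 s of the 51 s allowed. With the fingers shut, I pressed the parts in this order:

| Part | Where it stopped | Force at the stop |
|---|---|---|
| Lid | 68.9 mm (69 expected) | 24 N |
| Left lock | 80.0 mm (80 expected) | 15 N |
| Right lock | 79.9 mm (80 expected) | 17 N |
| Green key | about 58.7 mm (55 expected) | 28 N; 47 N on the first press |

**Final check:** the last pictures show the lid flat and both locks lowered. The green key is back up at its starting pixel, and red and white look untouched. The nearby loose things are where they were, and the arm is clear of everything.

**What disagreed:** the green key stopped about 4 mm higher than the stated height. I went over it a second time slowly: contact began near 65 mm and the force rose to about 6 N at 59 mm, a full 6 mm stroke. Fixed-camera views also showed it level with the rim when pressed and standing proud when released. I did not find the cause of the 4 mm offset.

**Force on the first press:** the first green key press peaked at about 47 N or more. That was through the fingertips and under the 120 N wrist limit. I took the 40 N limit to apply only to the arm and gripper body.

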